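# Take the planting depth of a glazed pot with a bridge depth gauge

### The job

Take the inside depth of the blue glazed pot: set the orange depth gauge across the middle of the pot's rim, lower its probe gently until the foot rests on the drain plate inside, then press the red lever fully down to lock the probe at that height. Do not press the foot hard on the plate (10 N would crack it), leave the gauge standing level on the rim with its foot still touching, and leave the pot and the other things where they are.

Things in the scene. Friction and masses are not known exactly. Their poses are not given: they have to be found in the camera images.
- pot: Blue glazed round pot, loose, 1.9 kg: 120 mm tall, 180 mm across at the rim (wall 8 mm), 132 mm at the foot. Origin at the centre of its underside, z up. Inside, centred and wedged fast, is a level terracotta drain plate 116 mm across; its depth differs from pot to pot, 59 to 95 mm below the rim, is not measured and must be felt.
- pot_rim (a point): Centre of the pot's mouth, level with the top of the rim (120 mm above the pot's underside).
- bridge (a point): Centre of the underside of the depth gauge's orange bridge bar: 230 mm long (its x axis), 44 mm wide (y), 16 mm thick; an aluminium block 44 x 44 mm on its middle rises to 30 mm. z is up. The bar (0.42 kg) starts standing flat on the board; the probe slides vertically through its centre.
- knob (a point): Centre of the black rubber knob on top of the probe, 22 mm in diameter, 28 mm tall: the grip for lifting and lowering; below it is the 10 mm steel rod. It lies 179 mm minus joint slide above the bridge's underside. Lifted by it, the probe slides to its top stop (slide = 0) and the bridge hangs from it. Close the fingers along the bridge's y, so that they stay off the lever.
- slide (a joint): How far the probe is pushed down (m): 0 = top stop, 0.130 = bottom stop. The foot's end lies 20 mm above the bridge's underside at 0 and goes down by the value. It runs stiffly (1.5 N of friction, probe weight 0.7 N) and stays where it is left. With the bridge on the rim and the knob pushed down, the probe slides through the bridge.
- foot: Yellow sprung foot at the probe's lower end, 14 mm in diameter, 12 mm long; it gives 1 mm for each 2.5 N, at most 8 mm. Use foot_tip for its position: this origin lies 20 mm below the foot's end face.
- foot_tip (a point): Centre of the foot's lower end face.
- lever_tip (a point): Top of the outer end of the red lock lever (22 mm wide there). It is hinged on the bridge 34 mm from the probe towards the bridge's +x end, 26 mm above its underside, 50 mm to this point. Open, it slopes up and outward at 45 degrees; push it straight down from above (2 to 4 N at the end) until flat: this point is then 84 mm from the probe, 30 mm above the underside.
- lever (a joint): Lock lever angle (rad): 0 = fully up, open; 0.785 = flat, locked. It stays where it is left. Down, it clamps the rod against light pushes (a few N).
- saucer: White ceramic saucer, 110 mm across, 18 mm tall; origin under its centre. Leave alone.
- trowel: Steel hand trowel with a wooden handle, lying, about 310 mm long, 28 mm high; origin on the underside near the middle, blade to its +x. Leave alone.
- funnel: Black plastic funnel standing mouth down, 104 mm across, 115 mm tall; origin under its centre. Leave alone.
- sprayer: Green and white hand sprayer, 76 mm across, 205 mm tall; origin under its centre. Leave alone.
- clay_pot: Small terracotta pot, 90 mm across, 85 mm tall; origin under its centre. Leave alone.
- tin: Steel tin, 66 mm across, 85 mm tall; origin under its centre. Leave alone.
Things that resemble listed ones, but are neither listed nor needed, are in the scene too. Of the things that look like the part that bears bridge, the largest one is meant.

How it is judged:
By the outcome, as a careful person would: the job done as asked, in the order asked, and still so for the second after the job is handed in, with the robot touching nothing.
It also fails if it takes over 72 s, if anything falls off the work surface, if the arm or the gripper's body presses on something with over 40 N, if the wrist force passes 120 N, or if a joint passes its speed limit or range.

### The arm

A 7-joint arm with a two-finger parallel gripper is mounted at the origin on the work surface. World frame = base frame: x ahead of the robot, y to its left, z up, the work surface at z = 0. Lengths are in m, angles in rad, forces in N, time in s.
With the tool pointing down it reaches from about 0.425 to 0.925 m from the base axis. Payload 6.8 kg.
Tool frame: the origin (TCP) lies between the finger pads; the fingertips stand 22 mm ahead of it and the grasp point (between the pads) lies 3 mm ahead of it; z points along the fingers, y is the direction in which the jaws open and shut (so a half turn about z gives the same grasp; the last joint's range is limited). The gripper opens to 85 mm and grips with 20 to 120 N. Pads are 22 mm wide; open, the fingers measure 114 mm over their backs; the gripper's body (76 mm by 85 mm) begins 54 mm behind the grasp point. The pads swing forward as they close: fully open they stand 13 mm farther back than shut.
Start: joints at [-1.21, 0.477, 0.022, 1.555, -0.011, 1.109, -0.083], TCP at [0.305, 0.602, 0.232] pointing down, gripper open.
Joint ranges: [-2.96, 2.96], [-0.34, 2.1], [-1.41, 1.46], [0.24, 2.44], [-1.37, 4.51], [0.17, 1.92], [-2.96, 2.96]. Speed limits (rad/s): [2.39, 2.39, 3.14, 3.14, 3.14, 3.14, 3.14].

### API

Orientations are given as a unit quaternion [w, x, y, z].
In Python, from station import bot gives the robot as it stands. The module is installed in compiled form; this text tells all that it offers.
- The arm moves only by the tool drive_tool, never from a script. Its argument "series" is one flat list of numbers, 7 for each row, row after row: the opening, from -1 (shut) to 1 (fully open), then the shift along the tool's x, y, z in mm, then the turn, a rotation vector about the tool's x, y, z in rad. In form: [jaw, x, y, z, wx, wy, wz, jaw, x, y, z, wx, wy, wz, ...]. A call has 1 to 12 rows; each row shifts and turns the commanded pose from where the row before left it, along the tool's axes as they then stand; what a row does not reach is not made up. A row lasts 1/8 s, in which the tool goes at most 62.5 mm and 10.7 degrees, less where a joint would pass 70% of its speed; a pose out of reach is approached as far as the arm can. A call with a gripper value outside its range is refused whole. The fingers move at their own pace and stop on an object; "force" is the grip in N (left out, the last holds). Time passes only in rows, so rows that do not move let the fingers close. It gives the time, the measured TCP pose, the force and the opening at its end, in the units of the state.
- bot.get_obs(): the state, without advancing time (a new reading comes with each control period).
- bot.read_camera(name): name is "side" or "top" or "wrist"; returns a dict with "pixels" (480x640x3 uint8, blue, green, red), "camera_matrix" (3x3 intrinsics, pixels), "rvec" (rotation vector, rad) and "tvec" (3), from world to camera coordinates, as OpenCV has them. Camera axes: x right, y down, z forward; pixel columns grow to the right and rows downward; lengths in m; the calibration is good to about 2 mm. The wrist camera is an equidistant fisheye: a pixel r from the principal point sees the ray r / f radians off the axis. A picture is of the moment at which its call begins. There is no depth.
- bot.hand_in(): hands the job in, once; it reports no verdict.
The state is a dict: "t": time; "q": joint angles; "joint_vel": joint speeds; "joint_torque": joint torques, N m; "eef_pos": TCP position; "tool_rot": TCP orientation; "contact_force": force on the tool from outside, world axes, zero at the start; "torque": the same for the moment, N m; "gripper_width": opening from 0.0 (shut) to 1.0 (fully open).
Only numpy, scipy, OpenCV 4.12 (cv2) and the standard library are available. Lean on these libraries where they do the work, as an engineer would, in place of code of your own. Each camera call takes 0.05 s, during which the arm holds its last target. There are 200 camera calls.

## Working session

There is one attempt and no reset: what is moved stays moved. The work goes in short steps, Python scripts to look and compute and a tool call to move; the robot and the scene stay as the last step left them, time stands still between calls to the robot, and variables do not carry over. Pictures are saved under pics/ and viewed, about 8 in all and at most 12, crops included, and the job is handed in when it is done.

Besides the shell and the picture viewer there is one more tool, called after "Request:" as name(argument=value, ...), one argument or row to a line, values as JSON. drive_tool: Moves the arm, as the interface text tells. Its arguments: {"type":"object","properties":{"series":{"type":"array"},"force":{"type":"number"}},"required":["series"]}

```bash
mkdir -p pics
cat > h.py <<'E'
import numpy as np, cv2
from scipy.spatial.transform import Rotation as R
from station import bot
def cam(n,save=None):
    c=bot.read_camera(n)
    if save: cv2.imwrite('pics/'+save,c['pixels'])
    return c
def ray(c,u,v):
    K=c['camera_matrix'];Rm=cv2.Rodrigues(np.array(c['rvec'],float))[0];t=np.array(c['tvec'],float).ravel()
    d=Rm.T@np.array([(u-K[0,2])/K[0,0],(v-K[1,2])/K[1,1],1]);return -Rm.T@t,d
def onz(c,u,v,z):
    o,d=ray(c,u,v);return o+d*(z-o[2])/d[2]
def proj(c,p):
    return cv2.projectPoints(np.array([p],float),np.array(c['rvec'],float),np.array(c['tvec'],float),np.array(c['camera_matrix']),None)[0].ravel()
E
python3 - <<'E'
from h import *
o=bot.get_obs();print({k:np.round(v,3) for k,v in o.items()})
for n in('top','side'):
    c=cam(n,n+'0.png');Rm=cv2.Rodrigues(np.array(c['rvec'],float))[0];print(n,-Rm.T@np.array(c['tvec']).ravel(),c['camera_matrix'][0])
E
```

```text
{'t': np.float64(0.0), 'q': array([-1.21 ,  0.478,  0.022,  1.556, -0.011,  1.109, -0.083]), 'joint_vel': array([-0.001,  0.001,  0.001, -0.   ,  0.001, -0.002,  0.001]), 'joint_torque': array([ 1.0000e-03, -5.9647e+01,  1.6080e+00, -2.8119e+01,  1.3000e-02,
        9.0000e-03, -0.0000e+00]), 'eef_pos': array([0.305, 0.602, 0.231]), 'tool_rot': array([-0.   ,  0.232,  0.973, -0.001]), 'contact_force': array([0.224, 0.237, 0.294]), 'torque': array([ 0.01 ,  0.001, -0.007]), 'gripper_width': np.float64(0.997)}
top [ 0.32137222 -0.00380496  1.47276337] [582.82063899   0.         315.82148848]
side [ 0.39391689 -0.86415539  0.92133357] [458.41546233   0.         314.62898561]
```

View pics/top0.png

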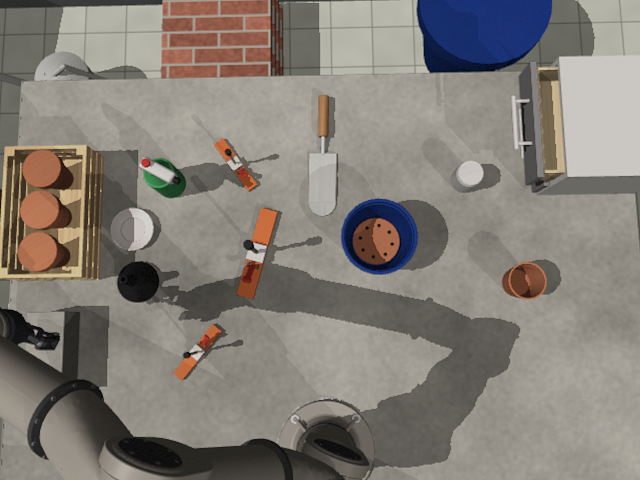

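View pics/side0.png

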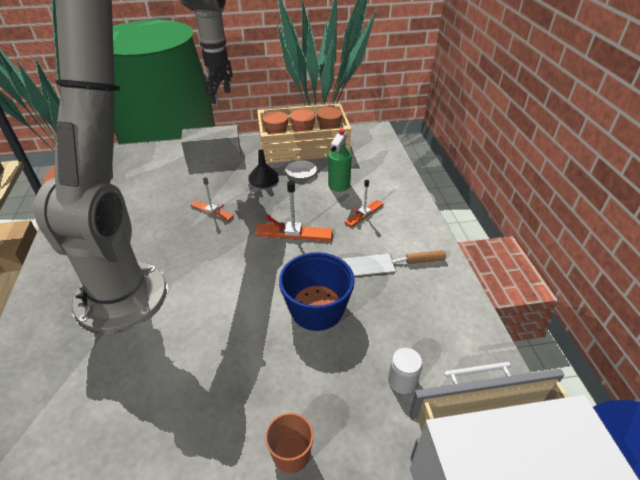

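Three orange gauges are in the top view, at (236,164), (258,252) and (198,352). The middle one is clearly the largest, so it fits. The next crop confirms this, and I measure in the same step.

```bash
cat > m.py <<'E'
from h import *
c=cam('top','top1.png');s=cam('side','side1.png')
hsv=cv2.cvtColor(c['pixels'],cv2.COLOR_BGR2HSV)
m=cv2.inRange(hsv,(3,150,120),(16,255,255))
for k in cv2.findContours(cv2.morphologyEx(m,cv2.MORPH_CLOSE,np.ones((15,15))),0,2)[0]:
    if cv2.contourArea(k)<250: continue
    b=cv2.boxPoints(cv2.minAreaRect(k));print('orange',cv2.contourArea(k),cv2.minAreaRect(k))
    P=np.array([onz(c,*p,.016)[:2] for p in b]);print(' ctr',P.mean(0).round(4),'sides',np.linalg.norm(P-np.roll(P,1,0),axis=1).round(3),P.round(3).tolist())
b=cv2.inRange(hsv,(105,150,40),(130,255,255));b[:, :320]=0;b[:150]=0
k=max(cv2.findContours(b,0,2)[0],key=cv2.contourArea);h=cv2.convexHull(k)
e=cv2.fitEllipse(h);print('pot',e);C=onz(c,*e[0],.12);print(C, 'diam',np.array(e[1])/582.8*(1.4728-.12))
cv2.imwrite('pics/crop.png',np.hstack([cv2.resize(c['pixels'][190:310,200:320],(400,400),interpolation=2),cv2.resize(s['pixels'][170:250,250:340],(400,400),interpolation=2)]))
E
python3 m.py
```

```text
orange 475.5 ((197.25570678710938, 351.802978515625), (11.60086441040039, 62.800350189208984), 38.88449478149414)
 ctr [0.2366 0.3133] sides [0.029 0.152 0.029 0.151] [[0.187, 0.373], [0.304, 0.277], [0.286, 0.254], [0.169, 0.35]]
orange 560.0 ((249.11322021484375, 278.6037902832031), (16.757986068725586, 37.08734893798828), 15.94539737701416)
 ctr [0.4151 0.1856] sides [0.042 0.093 0.042 0.092] [[0.377, 0.218], [0.466, 0.193], [0.453, 0.153], [0.365, 0.178]]
orange 552.5 ((264.41510009765625, 226.04718017578125), (17.0327091217041, 35.57638168334961), 15.945395469665527)
 ctr [0.5475 0.1469] sides [0.043 0.091 0.044 0.091] [[0.51, 0.18], [0.598, 0.155], [0.585, 0.114], [0.498, 0.139]]
orange 251.5 ((244.45945739746094, 176.25674438476562), (27.717594146728516, 11.028219223022461), 53.97262954711914)
 ctr [0.6773 0.198 ] sides [0.073 0.028 0.073 0.028] [[0.699, 0.23], [0.715, 0.207], [0.656, 0.166], [0.639, 0.188]]
pot ((379.0768737792969, 235.9820556640625), (74.70260620117188, 75.60356140136719), 107.05545043945312)
[ 0.50332349 -0.1322707   0.12      ] diam [0.17340028 0.17549159]
```

View pics/crop.png

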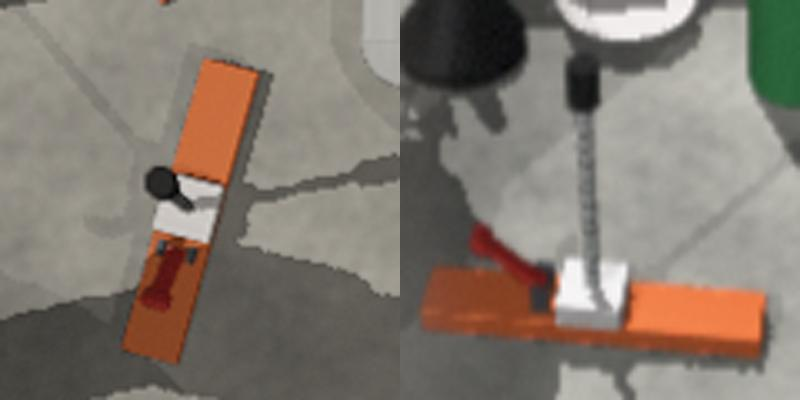

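The crop confirms it. The middle gauge measures 230 x 44 mm, with its block and knob at about (248,245) in top and (291,186) in side. The lever is toward the robot. Next I triangulate the knob and refine the pot centre.

Run:
```python
from h import *
c=cam('top');s=cam('side')
def blob(c,u,v):
    g=c['pixels'].max(2);m=(g<55).astype(np.uint8);w=np.zeros_like(m);w[v-9:v+9,u-7:u+8]=m[v-9:v+9,u-7:u+8]
    ys,xs=np.nonzero(w);return xs.mean(),ys.mean(),len(xs),ys.min(),ys.max(),xs.min(),xs.max()
a=blob(c,248,245);b=blob(s,291,186);print(a,b)
o1,d1=ray(c,*a[:2]);o2,d2=ray(s,*b[:2])
A=np.c_[d1,-d2];t=np.linalg.lstsq(A,o2-o1,rcond=None)[0];p1=o1+t[0]*d1;p2=o2+t[1]*d2;print('knob',p1,p2)
for z in(.159,.169,.179):print(z,proj(c,(.481,.166,z)),proj(s,(.481,.166,z)))
for cc,n,win in((c,'top',(150,320)),(s,'side',(240,260))):
    hsv=cv2.cvtColor(cc['pixels'],cv2.COLOR_BGR2HSV);m=cv2.inRange(hsv,(100,100,15),(135,255,255));m[:win[0]]=0;m[:,:win[1]]=0;m[340:]=0;m[:,440:]=0
    k=cv2.convexHull(max(cv2.findContours(m,0,2)[0],key=cv2.contourArea))
    if n=='top':
        P=np.array([onz(cc,*(q[0]+0.),.12)[:2] for q in k])
    else:
        top=k[:,0,1]<290; P=np.array([onz(cc,*q,.12)[:2] for q in k[top][:,0]])
    f=np.linalg.lstsq(np.c_[2*P,np.ones(len(P))],(P**2).sum(1),rcond=None)[0];print(n,f[:2],np.sqrt(f[2]+f[0]**2+f[1]**2),len(P))
```

```text
(np.float64(248.70238095238096), np.float64(244.96428571428572), 84, np.int64(240), np.int64(251), np.int64(244), np.int64(255)) (np.float64(290.910447761194), np.float64(186.08955223880596), 67, np.int64(181), np.int64(191), np.int64(288), np.int64(294))
knob [0.48002544 0.16573118 0.17686443] [0.4824986  0.16573788 0.17716809]
0.159 [249.60931739 245.47927586] [290.65294833 191.42829137]
0.169 [249.03842903 244.95384709] [290.49156405 188.50173263]
0.179 [248.45887345 244.42044126] [290.3284314  185.54346853]
top [ 0.50388445 -0.13214382] 0.0887969894112582 42
side [ 0.50524577 -0.1335681 ] 0.0885750009139567 20
```

Request:
drive_tool(
  series=[1,0,0,0,0,0,-0.187,1,-29,-37,0,0,0,0,1,-29,-37,0,0,0,0,1,-29,-37,0,0,0,0,1,-29,-37,0,0,0,0,1,-29,-37,0,0,0,0,1,-29,-37,0,0,0,0,1,-29,-37,0,0,0,0,1,-29,-37,0,0,0,0,1,-29,-37,0,0,0,0,1,-29,-37,0,0,0,0,1,0,0,0,0,0,0],
)

```text
t: 1.8
eef_pos: [0.482, 0.162, 0.2325]
tool_rot: [0.0, 0.144, 0.99, -0.0]
contact_force: [0.6, 0.2, 0.2]
gripper_width: 1.003
```

```bash
cat > st.py <<'E'
from h import *
o=bot.get_obs();w=np.roll(o['tool_rot'],-1);M=R.from_quat(w).as_matrix()
print('t',round(float(o['t']),2),'p',np.round(o['eef_pos'],4),'x',M[:,0].round(3),'y',M[:,1].round(3),'yang',np.degrees(np.arctan2(M[1,1],M[0,1])).round(2),'F',np.round(o['contact_force'],2),'g',round(float(o['gripper_width']),3),'q',np.round(o['q'],2))
import sys
if len(sys.argv)>3:
    T=np.array([float(a) for a in sys.argv[1:4]]);print('tool shift mm',(M.T@(T-o['eef_pos'])*1000).round(1))
E
python3 st.py .4813 .1658 .180; python3 -c "
from h import *
cam('wrist','w1.png')"
```

```text
t 1.8 p [0.482  0.162  0.2325] x [-0.959  0.285 -0.001] y [ 0.285  0.959 -0.001] yang 73.44 F [0.61 0.23 0.25] g 1.003 q [-0.6   0.2   0.17  1.96 -0.04  0.99  0.87]
tool shift mm [ 1.8  3.5 52.5]
```

View pics/w1.png

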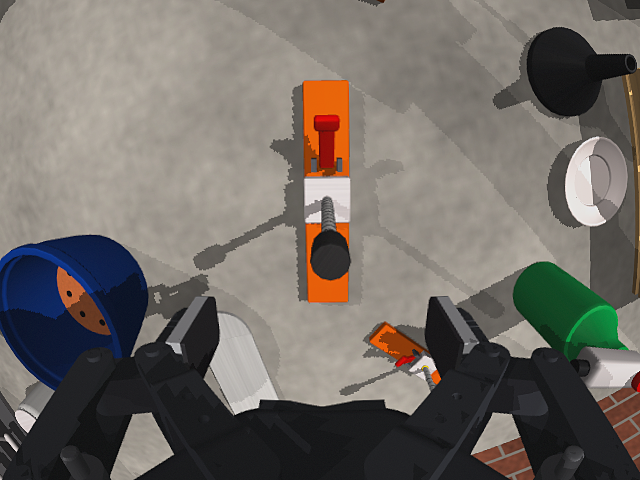

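The wrist view shows the knob at (330,256), midway between the pads, and the bar aligned with the view. I descend and grip.

Request:
drive_tool(
  series=[1,2,3.5,10,0,0,-0.009,0.2,0,0,15,0,0,0,0.2,0,0,15,0,0,0,0.2,0,0,14,0,0,0,0,0,0,0,0,0,0,-1,0,0,0,0,0,0,-1,0,0,0,0,0,0,-1,0,0,0,0,0,0,-1,0,0,0,0,0,0,-1,0,0,0,0,0,0],
  force=40,
)

```text
t: 3.1
eef_pos: [0.4799, 0.17, 0.1786]
tool_rot: [0.0, 0.136, 0.991, 0.0]
contact_force: [0.5, -0.8, 0.6]
gripper_width: 0.233
```

```bash
python3 st.py
```

```text
t 3.1 p [0.4799 0.17   0.1786] x [-0.963  0.27  -0.   ] y [0.27  0.963 0.   ] yang 74.36 F [ 0.47 -0.81  0.58] g 0.233 q [-0.6   0.27  0.16  2.01 -0.05  0.87  0.89]
```

Request:
drive_tool(
  series=[-1,0,0,-5,0,0,0,-1,0,0,-5,0,0,0,-1,0,0,-10,0,0,0,-1,0,0,-20,0,0,0,-1,0,0,-25,0,0,0,-1,0,0,-25,0,0,0,-1,0,0,-25,0,0,0,-1,0,0,-25,0,0,0,-1,0,0,-20,0,0,0,-1,0,0,-8,0,0,0,-1,0,0,0,0,0,0,-1,0,0,0,0,0,0],
)

```text
t: 4.6
eef_pos: [0.4791, 0.1698, 0.3453]
tool_rot: [-0.001, 0.136, 0.991, -0.001]
contact_force: [-1.0, 0.7, -5.5]
gripper_width: 0.232
```

```bash
python3 st.py .5045 -.133 .345; python3 -c "
from h import *
c=cam('side');cv2.imwrite('pics/s2.png',cv2.resize(c['pixels'][60:320,180:440],(520,520)))"
```

```text
t 4.6 p [0.4791 0.1698 0.3453] x [-0.963  0.269  0.001] y [ 0.269  0.963 -0.001] yang 74.37 F [-0.98  0.69 -5.49] g 0.232 q [-0.62  0.1   0.17  1.8  -0.02  1.24  0.85]
tool shift mm [-106.  -284.8    0.5]
```

View pics/s2.png

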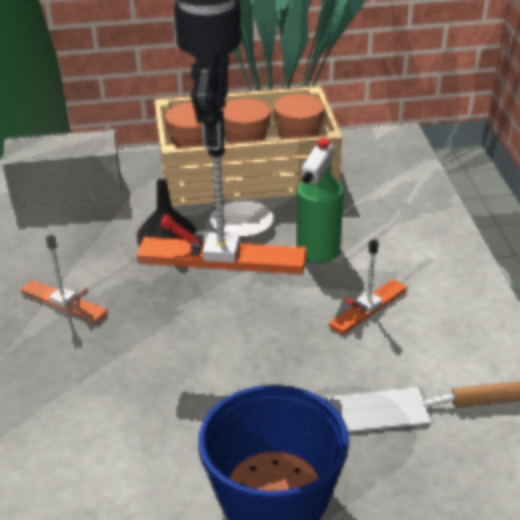

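The gauge hangs level at (220,250) in the crop, and the force of -5.5 N fits its weight. I carry it over the pot, then turn it so the bar lies along world y.

Request:
drive_tool(
  series=[-1,-4,-12,0,0,0,0,-1,-8,-24,0,0,0,0,-1,-12,-36,0,0,0,0,-1,-12,-36,0,0,0,0,-1,-14,-36,0,0,0,0,-1,-14,-36,0,0,0,0,-1,-14,-36,0,0,0,0,-1,-12,-32,0,0,0,0,-1,-10,-24,0,0,0,0,-1,-6,-12.5,0,0,0,0,-1,0,0,0,0,0,0],
)

```text
t: 6.02
eef_pos: [0.5049, -0.1334, 0.3461]
tool_rot: [-0.0, 0.137, 0.991, -0.0]
contact_force: [0.1, -0.5, -4.9]
gripper_width: 0.236
```

Request:
drive_tool(
  series=[-1,0,0,0,0,0,0.06,-1,0,0,0,0,0,0.12,-1,0,0,0,0,0,0.15,-1,0,0,0,0,0,0.15,-1,0,0,0,0,0,0.15,-1,0,0,0,0,0,0.15,-1,0,0,0,0,0,0.15,-1,0,0,0,0,0,0.15,-1,0,0,0,0,0,0.12,-1,0,0,0,0,0,0.09,-1,0,0,0,0,0,0,-1,0,0,0,0,0,0],
)

```text
t: 7.52
eef_pos: [0.5051, -0.1316, 0.3462]
tool_rot: [-0.0, 0.703, 0.711, 0.0]
contact_force: [0.3, 0.4, -4.9]
gripper_width: 0.231
```

```bash
python3 st.py .5045 -.133 .345
python3 - <<'E'
from h import *
c=cam('top');s=cam('side')
cv2.imwrite('pics/s3.png',np.hstack([cv2.resize(c['pixels'][150:310,300:460],(400,400),interpolation=2),cv2.resize(s['pixels'][130:350,220:440],(400,400),interpolation=2)]))
E
```

```text
t 7.53 p [ 0.5051 -0.1316  0.3462] x [-0.011  1.     0.   ] y [ 1.     0.011 -0.   ] yang 0.63 F [ 0.29  0.42 -4.91] g 0.231 q [-0.36  0.13  0.55  1.8  -0.07  1.24  0.23]
tool shift mm [-1.4 -0.7  1.2]
```

View pics/s3.png

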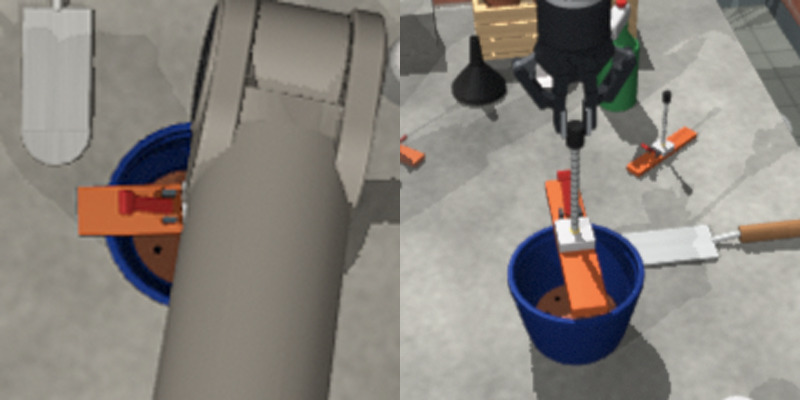

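```bash
cat > br.py <<'E'
from h import *
import sys
zt=float(sys.argv[1])
c=cam('top');s=cam('side')
hsv=cv2.cvtColor(c['pixels'],cv2.COLOR_BGR2HSV);m=cv2.inRange(hsv,(5,170,120),(14,255,255));m[:,:322]=0;m[:,352:]=0;m[:215]=0;m[255:]=0
ys,xs=np.nonzero(m)
a=xs<345;u0=np.percentile(xs,.5)-.5
for u in (335,340,345):
    q=ys[xs==u];print(u,onz(c,u,q.min()-.5,zt)[:2].round(4),onz(c,u,q.max()+.5,zt)[:2].round(4))
print('end',onz(c,u0,ys.mean(),zt).round(4))
# side: near end corners of bar top (y-) 
hs=cv2.cvtColor(s['pixels'],cv2.COLOR_BGR2HSV);k=cv2.inRange(hs,(5,170,200),(14,255,255));k[:, :295]=0;k[:,345:]=0;k[:265]=0;k[320:]=0
K=max(cv2.findContours(k,0,2)[0],key=cv2.contourArea);print(cv2.minAreaRect(K));H=cv2.approxPolyDP(cv2.convexHull(K),2,True)[:,0];print([(p.tolist(),onz(s,*p,zt)[:2].round(4).tolist()) for p in H])
E
python3 br.py .1816
```

```text
335 [ 0.5226 -0.0286] [ 0.4797 -0.0278]
340 [ 0.5224 -0.0398] [ 0.4795 -0.0389]
345 [ 0.5222 -0.0509] [ 0.4793 -0.0501]
end [ 0.5009 -0.0203  0.1816]
((320.21356201171875, 283.6392822265625), (31.72561264038086, 18.386436462402344), 78.11134338378906)
[([308, 270], [0.4823, -0.1619]), ([319, 271], [0.506, -0.169]), ([332, 297], [0.5208, -0.2478]), ([314, 298], [0.483, -0.2444])]
```

Bridge centre is about (0.5015, -0.1335) and the pot's is (0.5045, -0.133), so I shift +3 mm and lower toward the rim.

Request:
drive_tool(
  series=[-1,0,3,0,0,0,-0.01,-1,0,0,8,0,0,0,-1,0,0,10,0,0,0,-1,0,0,10,0,0,0,-1,0,0,8,0,0,0,-1,0,0,3,0,0,0,-1,0,0,0,0,0,0,-1,0,0,0,0,0,0],
)

```text
t: 8.72
eef_pos: [0.5084, -0.1325, 0.3076]
tool_rot: [0.0, 0.701, 0.713, 0.0]
contact_force: [-0.3, -0.1, -6.3]
gripper_width: 0.229
```

Request:
drive_tool(
  series=[-1,0,0,2,0,0,0,-1,0,0,2,0,0,0,-1,0,0,2,0,0,0,-1,0,0,2,0,0,0,-1,0,0,2,0,0,0,-1,0,0,2,0,0,0,-1,0,0,0,0,0,0,-1,0,0,0,0,0,0],
)

```text
t: 9.72
eef_pos: [0.5082, -0.1326, 0.2954]
tool_rot: [0.0, 0.701, 0.713, 0.0]
contact_force: [0.1, -1.2, 1.5]
gripper_width: 0.231
```

```bash
python3 st.py; python3 br.py .136
```

```text
t 9.72 p [ 0.5082 -0.1326  0.2954] x [-0.018  1.    -0.   ] y [1.    0.018 0.   ] yang 1.02 F [ 0.07 -1.23  1.48] g 0.231 q [-0.34  0.18  0.55  1.86 -0.1   1.13  0.27]
335 [ 0.525  -0.0294] [ 0.483  -0.0286]
340 [ 0.5248 -0.0409] [ 0.4828 -0.0401]
345 [ 0.5246 -0.0525] [ 0.4826 -0.0517]
end [ 0.5037 -0.0209  0.136 ]
((321.2059020996094, 296.82354736328125), (32.25723648071289, 16.97749137878418), 75.96376037597656)
[([331, 311], [0.5193, -0.2484]), ([316, 311], [0.4872, -0.2431]), ([310, 283], [0.4863, -0.1603]), ([320, 284], [0.5085, -0.1671]), ([332, 306], [0.5239, -0.2351])]
```

The bridge is on the rim, centred at (0.504, -0.135), about 2 mm off, and the force shows it is supported. I now estimate the plate depth from the saved starting images (drain holes) to know when to slow down.

Run:
```python
from h import *
c=cam('top');s=cam('side')
for n,cc,(x0,x1,y0,y1) in (('top0',c,(345,415,200,275)),('side0',s,(285,350,275,315))):
    im=cv2.imread(f'pics/{n}.png');hsv=cv2.cvtColor(im,cv2.COLOR_BGR2HSV)
    m=cv2.inRange(hsv,(3,70,60),(18,255,255));w=np.zeros_like(m);w[y0:y1,x0:x1]=m[y0:y1,x0:x1]
    k=max(cv2.findContours(w,0,2)[0],key=cv2.contourArea);f=np.zeros_like(m);cv2.drawContours(f,[cv2.convexHull(k)],-1,255,-1)
    g=im[:,:,2].astype(np.float32);bg=cv2.medianBlur(im[:,:,2],9).astype(np.float32);d=((bg-g>35)&(cv2.erode(f,np.ones((3,3)))>0)).astype(np.uint8)
    N,_,_,ct=cv2.connectedComponentsWithStats(d);print(n,cv2.boundingRect(k),ct[1:].round(1).tolist())
for z in(.025,.035,.045,.055,.061):
    print(z,proj(c,(.5045,-.133,z)).round(1),proj(s,(.5045,-.133,z)).round(1),[proj(s,(.5045+dx,-.133+dy,z)).round(1).tolist() for dx,dy in((0,.058),(.03,.05))])
a=cv2.resize(cv2.imread('pics/top0.png')[195:280,335:425],(400,378),interpolation=2);b=cv2.resize(cv2.imread('pics/side0.png')[250:335,270:360],(400,378),interpolation=2);cv2.imwrite('pics/pl.png',np.hstack([a,b]))
```

```text
top0 (353, 218, 47, 46) [[378.3, 225.2], [366.9, 227.7], [388.7, 231.8], [359.9, 237.7], [391.5, 243.6], [362.6, 249.4], [384.8, 254.0], [373.0, 256.5]]
side0 (296, 286, 42, 19) [[317.2, 290.6], [306.2, 293.8], [328.0, 294.5]]
0.025 [375.9 240.6] [316.2 303.9] [[312.7, 286.8], [324.6, 287.6]]
0.035 [376.2 240.1] [316.2 301.3] [[312.7, 284.2], [324.6, 285.1]]
0.045 [376.6 239.6] [316.2 298.7] [[312.6, 281.6], [324.7, 282.5]]
0.055 [376.9 239.1] [316.2 296.1] [[312.6, 279.0], [324.7, 279.8]]
0.061 [377.2 238.8] [316.1 294.5] [[312.6, 277.4], [324.7, 278.2]]
```

View pics/pl.png

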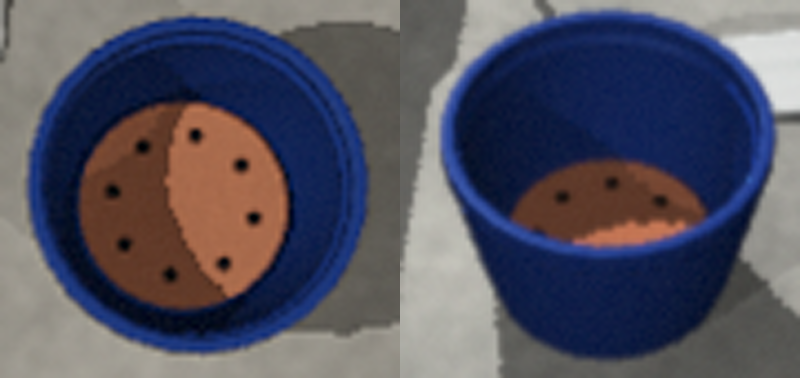

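Run:
```python
from h import *
c=cam('top');s=cam('side')
for a,b in(((359.9,237.7),(317.2,290.6)),((362.6,249.4),(306.2,293.8)),((366.9,227.7),(328,294.5))):
    o1,d1=ray(c,*a);o2,d2=ray(s,*b);t=np.linalg.lstsq(np.c_[d1,-d2],o2-o1,rcond=None)[0];print(o1+t[0]*d1,o2+t[1]*d2)
```

```text
[ 0.51207649 -0.09304     0.02844636] [ 0.51339691 -0.09304257  0.02862087]
[ 0.48259192 -0.09906438  0.02835694] [ 0.48393975 -0.09904862  0.02850634]
[ 0.53693482 -0.11108437  0.02911441] [ 0.53838446 -0.11110432  0.02933235]
```

The drain holes put the plate at z of about 0.0286, a depth of about 91 mm, so contact should come at TCP z of about 0.187. I go down 90 mm in steady steps, then feel for it.

Request:
drive_tool(
  series=[-1,0,0,4,0,0,0,-1,0,0,8,0,0,0,-1,0,0,10,0,0,0,-1,0,0,10,0,0,0,-1,0,0,10,0,0,0,-1,0,0,10,0,0,0,-1,0,0,10,0,0,0,-1,0,0,10,0,0,0,-1,0,0,9,0,0,0,-1,0,0,6,0,0,0,-1,0,0,3,0,0,0,-1,0,0,0,0,0,0],
)

```text
t: 11.52
eef_pos: [0.508, -0.132, 0.2049]
tool_rot: [-0.0, 0.701, 0.714, 0.0]
contact_force: [-0.7, -0.8, -1.4]
gripper_width: 0.234
```

```bash
python3 st.py; python3 br.py .136
```

```text
t 11.53 p [ 0.508  -0.132   0.2049] x [-0.018  1.     0.001] y [ 1.     0.018 -0.   ] yang 1.04 F [-0.67 -0.8  -1.41] g 0.234 q [-0.3   0.28  0.53  1.97 -0.18  0.93  0.33]
335 [ 0.525  -0.0294] [ 0.483  -0.0286]
340 [ 0.5248 -0.0409] [ 0.4828 -0.0401]
345 [ 0.527  -0.0526] [ 0.4826 -0.0517]
end [ 0.5036 -0.0209  0.136 ]
((315.0, 291.0), (10.0, 18.0), 0.0)
[([310, 282], [0.4868, -0.1572]), ([320, 284], [0.5085, -0.1671]), ([318, 300], [0.4964, -0.2133]), ([314, 300], [0.4876, -0.2119])]
```

Request:
drive_tool(
  series=[-1,0,0,2,0,0,0,-1,0,0,2,0,0,0,-1,0,0,2,0,0,0,-1,0,0,2,0,0,0],
)

```text
t: 12.12
eef_pos: [0.5081, -0.1321, 0.1971]
tool_rot: [-0.0, 0.701, 0.714, 0.0]
contact_force: [-2.4, 1.1, 1.0]
gripper_width: 0.234
```

Request:
drive_tool(
  series=[-1,0,0,0.5,0,0,0,-1,0,0,1,0,0,0,-1,0,0,1,0,0,0],
)

```text
t: 12.5
eef_pos: [0.5081, -0.1322, 0.1947]
tool_rot: [-0.0, 0.701, 0.713, 0.0]
contact_force: [-2.4, 2.4, 0.3]
gripper_width: 0.237
```

```bash
python3 st.py; for i in 1 2 3 4;do python3 -c "
from h import *
cam('side');print(bot.get_obs()['contact_force'].round(2),bot.get_obs()['eef_pos'].round(4))";done
```

```text
t 12.5 p [ 0.5081 -0.1322  0.1947] x [-0.018  1.     0.   ] y [ 1.     0.018 -0.   ] yang 1.04 F [-2.43  2.37  0.3 ] g 0.237 q [-0.3   0.3   0.52  1.98 -0.19  0.91  0.34]
[-2.76  2.52 -0.28] [ 0.5081 -0.1322  0.1946]
[-0.73  1.4  -1.22] [ 0.5082 -0.1323  0.1946]
[-1.    2.4  -2.72] [ 0.5082 -0.1324  0.1946]
[-0.71  1.44 -1.44] [ 0.5083 -0.1325  0.1947]
```

```bash
cat > f.py <<'E'
from h import *
F=[];T=[]
for i in range(5):
    cam('side');o=bot.get_obs();F.append(o['contact_force']);T.append(o['joint_torque'])
print('F',np.mean(F,0).round(2),'sd',np.std(F,0).round(2),'p',o['eef_pos'].round(4),'t',round(float(o['t']),2),'tau',np.mean(T,0).round(2))
E
python3 f.py
```

```text
F [-0.75  1.14 -2.27] sd [0.16 0.35 0.38] p [ 0.5082 -0.1325  0.1948] t 12.95 tau [  0.53 -40.     5.63 -25.77   0.25  -0.34  -0.  ]
```

Request:
drive_tool(
  series=[-1,0,0,1,0,0,0,-1,0,0,1,0,0,0,-1,0,0,0,0,0,0],
)

```text
t: 13.32
eef_pos: [0.5082, -0.1325, 0.1928]
tool_rot: [0.0, 0.701, 0.713, 0.0]
contact_force: [-1.6, 1.6, -0.5]
gripper_width: 0.233
```

```bash
python3 f.py
```

```text
F [-1.48  1.11  0.3 ] sd [0.36 0.7  0.42] p [ 0.5082 -0.1325  0.1928] t 13.57 tau [  0.45 -39.13   5.43 -25.11   0.2   -0.45  -0.  ]
```

Request:
drive_tool(
  series=[-1,0,0,1,0,0,0,-1,0,0,1,0,0,0,-1,0,0,0,0,0,0],
)

```text
t: 13.95
eef_pos: [0.5081, -0.1325, 0.1907]
tool_rot: [0.0, 0.701, 0.713, -0.0]
contact_force: [-1.6, 1.0, 0.1]
gripper_width: 0.236
```

```bash
python3 f.py
```

```text
F [-0.75  0.89 -1.23] sd [0.31 0.17 0.65] p [ 0.5081 -0.1325  0.1907] t 14.2 tau [  0.33 -39.66   5.41 -25.1    0.16  -0.28  -0.  ]
```

Request:
drive_tool(
  series=[-1,0,0,0.5,0,0,0,-1,0,0,1,0,0,0],
)

```text
t: 14.45
eef_pos: [0.5081, -0.1325, 0.1893]
tool_rot: [-0.0, 0.701, 0.713, 0.0]
contact_force: [-1.3, 0.8, 0.4]
gripper_width: 0.235
```

```bash
python3 f.py
```

```text
F [-0.81  0.72  0.05] sd [0.28 0.58 0.16] p [ 0.5081 -0.1325  0.1892] t 14.7 tau [  0.27 -39.4    5.33 -24.94   0.11  -0.39  -0.  ]
```

Request:
drive_tool(
  series=[-1,0,0,0.5,0,0,0,-1,0,0,0.7,0,0,0],
)

```text
t: 14.95
eef_pos: [0.5081, -0.1325, 0.1882]
tool_rot: [0.0, 0.701, 0.713, 0.0]
contact_force: [-1.9, 2.2, 3.3]
gripper_width: 0.234
```

```bash
python3 f.py
```

```text
F [-1.68  0.58  1.79] sd [0.28 0.25 0.6 ] p [ 0.5081 -0.1325  0.1881] t 15.2 tau [  0.21 -38.6    5.17 -24.6    0.06  -0.65  -0.  ]
```

Request:
drive_tool(
  series=[-1,0,0,0.4,0,0,0,-1,0,0,0.4,0,0,0],
)

```text
t: 15.45
eef_pos: [0.5081, -0.1325, 0.1874]
tool_rot: [0.0, 0.701, 0.713, 0.0]
contact_force: [-2.0, 0.8, 4.1]
gripper_width: 0.231
```

```bash
python3 f.py
```

```text
F [-2.19  1.03  4.52] sd [0.25 0.66 0.72] p [ 0.5082 -0.1325  0.1874] t 15.7 tau [ 1.700e-01 -3.763e+01  4.990e+00 -2.415e+01  2.000e-02 -9.100e-01
 -0.000e+00]
```

Contact is clear: the force rose to 4.5 N over the last 0.7 mm, so the foot carries about 3.7 N. I release and rise.

Request:
drive_tool(
  series=[-0.2,0,0,0,0,0,0,0.2,0,0,0,0,0,0,0.2,0,0,0,0,0,0,0.2,0,0,0,0,0,0,0.2,0,0,-10,0,0,0,0.2,0,0,-20,0,0,0,0.2,0,0,-25,0,0,0,0.2,0,0,-15,0,0,0,-1,0,0,0,0,0,0,-1,0,0,0,0,0,0,-1,0,0,0,0,0,0,-1,0,0,0,0,0,0],
)

```text
t: 17.2
eef_pos: [0.5078, -0.1324, 0.2567]
tool_rot: [-0.0, 0.701, 0.713, -0.0]
contact_force: [0.1, -0.8, 0.1]
gripper_width: 0.002
```

```bash
python3 st.py .504 -.055 .258; python3 -c "
from h import *
cam('wrist','w4.png')"; python3 br.py .136
```

```text
t 17.2 p [ 0.5078 -0.1324  0.2567] x [-0.018  1.    -0.   ] y [ 1.     0.018 -0.001] yang 1.03 F [ 0.1  -0.75  0.12] g 0.002 q [-0.33  0.22  0.55  1.91 -0.13  1.05  0.29]
tool shift mm [77.5 -2.4 -1.3]
335 [ 0.5273 -0.0294] [ 0.483  -0.0286]
340 [ 0.5271 -0.041 ] [ 0.4828 -0.0401]
345 [ 0.527  -0.0526] [ 0.4826 -0.0517]
end [ 0.504  -0.0209  0.136 ]
((322.8058776855469, 296.37646484375), (31.23798942565918, 18.764488220214844), 77.47119140625)
[([311, 283], [0.4886, -0.1607]), ([331, 292], [0.5291, -0.195]), ([333, 301], [0.5287, -0.2215]), ([329, 311], [0.515, -0.2477]), ([317, 312], [0.4889, -0.2462])]
```

View pics/w4.png

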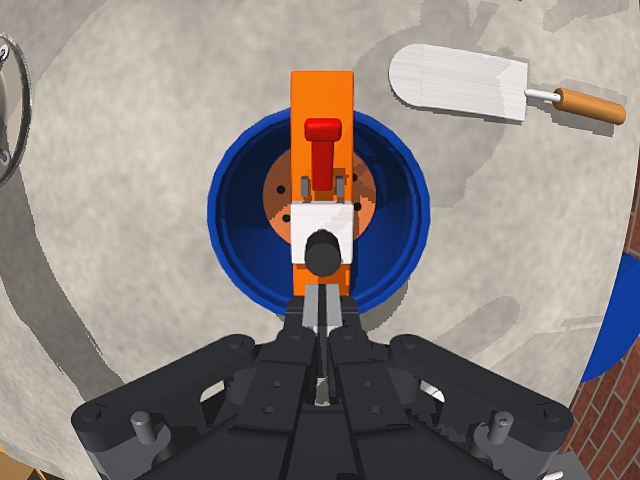

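The gauge sits centred on the pot (rim 208 to 430, bar at about 322). The lever at (323,130) is in line with the shut fingers. I move over the lever end and press, following its tip outward.

Request:
drive_tool(
  series=[-1,15,-1,0,0,0,0,-1,25,0,0,0,0,0,-1,20,0,0,0,0,0,-1,10,0,0,0,0,0,-1,0,0,10,0,0,0,-1,0,0,15,0,0,0,-1,0,0,13,0,0,0,-1,0,0,6,0,0,0,-1,0,0,0,0,0,0],
)

```text
t: 18.48
eef_pos: [0.5055, -0.0628, 0.2127]
tool_rot: [-0.0, 0.701, 0.713, -0.001]
contact_force: [-1.3, 0.1, 0.8]
gripper_width: 0.0
```

Request:
drive_tool(
  series=[-1,0,0,3,0,0,0,-1,1,0,3,0,0,0,-1,1,0,3,0,0,0,-1,2,0,4,0,0,0,-1,2,0,4,0,0,0,-1,2,0,5,0,0,0,-1,1,0,5,0,0,0,-1,1,0,5,0,0,0,-1,0,0,4,0,0,0,-1,0,0,0,0,0,0],
)

```text
t: 19.73
eef_pos: [0.5057, -0.0525, 0.1771]
tool_rot: [0.0, 0.701, 0.714, -0.0]
contact_force: [-0.0, 0.6, 0.6]
gripper_width: -0.002
```

```bash
python3 f.py; python3 st.py
```

```text
F [0.03 0.02 0.57] sd [0.66 0.37 0.59] p [ 0.5055 -0.0531  0.1772] t 19.98 tau [-7.000e-02 -3.808e+01  4.290e+00 -2.340e+01  2.000e-02  2.000e-02
  0.000e+00]
t 19.98 p [ 0.5055 -0.0531  0.1772] x [-0.017  1.    -0.001] y [ 1.     0.017 -0.   ] yang 1.0 F [-0.37 -0.47  0.74] g 0.001 q [-0.42  0.29  0.48  2.03 -0.17  0.86  0.17]
```

Nearly flat. I press the last 5 mm, reading the force.

Request:
drive_tool(
  series=[-1,0,0,2,0,0,0,-1,0,0,2,0,0,0,-1,0,0,1,0,0,0,-1,0,0,0,0,0,0],
)

```text
t: 20.48
eef_pos: [0.5058, -0.0525, 0.1722]
tool_rot: [0.0, 0.701, 0.713, 0.0]
contact_force: [0.5, 1.5, 1.2]
gripper_width: 0.002
```

```bash
python3 f.py
python3 - <<'E'
from h import *
cam('wrist','w5.png')
s=cam('side')['pixels'];cv2.imwrite('pics/s5.png',cv2.resize(s[180:340,250:410],(480,480),interpolation=2))
E
```

```text
F [0.03 1.19 1.38] sd [0.26 0.21 0.43] p [ 0.5057 -0.0527  0.1723] t 20.73 tau [ 5.200e-01 -3.781e+01  4.870e+00 -2.261e+01  2.800e-01  1.000e-02
  0.000e+00]
```

View pics/s5.png

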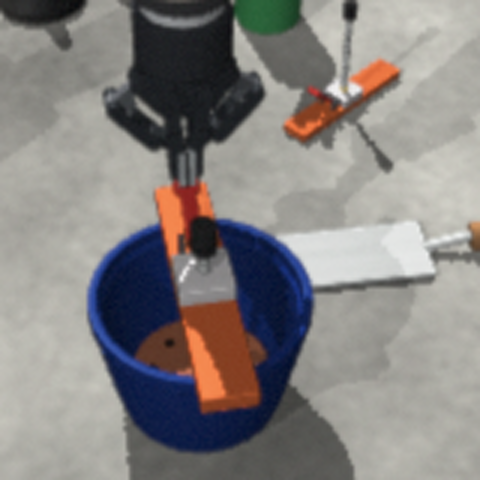

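The side view shows the fingers on the lever end, the bar level on the rim and the pot in place. The force is still low, so I press on to the stop.

Request:
drive_tool(
  series=[-1,0,0,1,0,0,0,-1,0,0,0.5,0,0,0,-1,0,0,0,0,0,0],
)

```text
t: 21.2
eef_pos: [0.5057, -0.0523, 0.1708]
tool_rot: [-0.0, 0.701, 0.714, 0.0]
contact_force: [-0.1, 2.2, 2.2]
gripper_width: 0.001
```

```bash
python3 f.py
```

```text
F [0.34 1.8  1.9 ] sd [0.36 0.51 0.52] p [ 0.5057 -0.0525  0.1708] t 21.45 tau [ 8.500e-01 -3.754e+01  5.180e+00 -2.226e+01  4.300e-01 -3.000e-02
  0.000e+00]
```

Request:
drive_tool(
  series=[-1,0,0,1,0,0,0,-1,0,0,1,0,0,0,-1,0,0,0,0,0,0],
)

```text
t: 21.82
eef_pos: [0.5056, -0.0526, 0.1687]
tool_rot: [0.0, 0.701, 0.713, -0.0]
contact_force: [0.1, 1.6, 2.1]
gripper_width: -0.005
```

```bash
python3 f.py
```

```text
F [0.5  0.72 1.47] sd [0.63 0.28 0.37] p [ 0.5056 -0.0527  0.1687] t 22.07 tau [  0.52 -38.02   4.93 -22.4    0.28   0.04   0.  ]
```

```bash
python3 - <<'E'
from h import *
c=cam('wrist')
cv2.imwrite('pics/w6.png',cv2.resize(c['pixels'][150:400,190:450],(780,600)[0:2] if 0 else (624,600)))
E
python3 br.py .136
```

```text
Traceback (most recent call last):
  File "br.py", line 7, in <module>
    a=xs<345;u0=np.percentile(xs,.5)-.5
                ~~~~~~~~~~~~~^^^^^^^
IndexError: index 0 is out of bounds for axis 0 with size 0
```

View pics/w6.png

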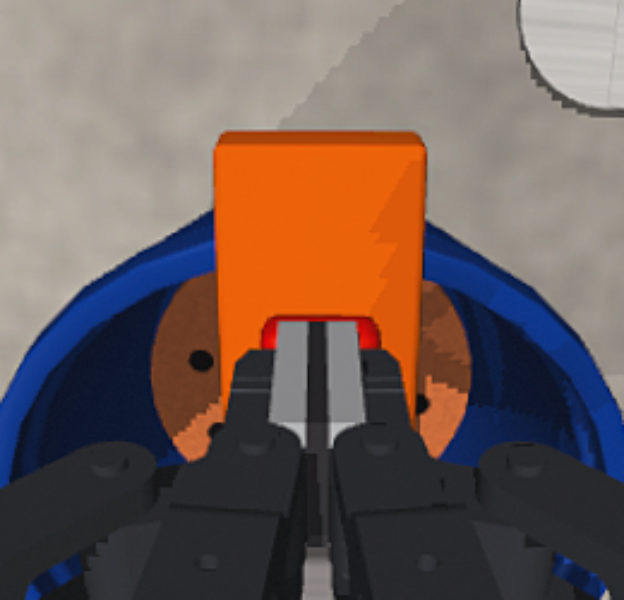

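The fingers are squarely on the red lever end at (320,330) in the crop, and there is no sign of tipping. I continue until the force rises.

Request:
drive_tool(
  series=[-1,0,0,1,0,0,0,-1,0,0,1,0,0,0,-1,0,0,0,0,0,0],
)

```text
t: 22.6
eef_pos: [0.5056, -0.0524, 0.1667]
tool_rot: [-0.0, 0.701, 0.714, -0.0]
contact_force: [0.1, 1.3, 2.1]
gripper_width: 0.003
```

```bash
python3 f.py
```

```text
F [0.19 1.07 1.05] sd [0.23 0.57 0.21] p [ 0.5056 -0.0526  0.1667] t 22.85 tau [ 4.800e-01 -3.822e+01  4.940e+00 -2.248e+01  2.500e-01 -3.000e-02
  0.000e+00]
```

Request:
drive_tool(
  series=[-1,0,0,1,0,0,0,-1,0,0,1,0,0,0,-1,0,0,0,0,0,0],
)

```text
t: 23.22
eef_pos: [0.5057, -0.0525, 0.1647]
tool_rot: [-0.0, 0.701, 0.713, -0.0]
contact_force: [-0.4, 1.1, 1.1]
gripper_width: -0.0
```

```bash
python3 f.py
```

```text
F [-0.06  1.11  1.22] sd [0.46 0.21 0.32] p [ 0.5056 -0.0527  0.1647] t 23.48 tau [ 4.200e-01 -3.841e+01  4.930e+00 -2.243e+01  2.200e-01 -2.000e-02
  0.000e+00]
```

Request:
drive_tool(
  series=[-1,0,0,1,0,0,0,-1,0,0,1,0,0,0,-1,0,0,0,0,0,0],
)

```text
t: 23.85
eef_pos: [0.5057, -0.0524, 0.1627]
tool_rot: [-0.0, 0.701, 0.713, -0.0]
contact_force: [0.0, 0.6, 0.7]
gripper_width: 0.001
```

```bash
python3 f.py
python3 - <<'E'
from h import *
s=cam('side')['pixels'];w=cam('wrist')['pixels']
cv2.imwrite('pics/x7.png',np.hstack([cv2.resize(s[215:325,270:370],(400,440),interpolation=2),cv2.resize(w[200:420,220:420],(400,440),interpolation=2)]))
E
```

```text
F [0.23 0.87 0.96] sd [0.35 0.16 0.82] p [ 0.5057 -0.0526  0.1628] t 24.1 tau [ 3.900e-01 -3.856e+01  4.930e+00 -2.236e+01  2.100e-01 -2.000e-02
  0.000e+00]
```

View pics/x7.png

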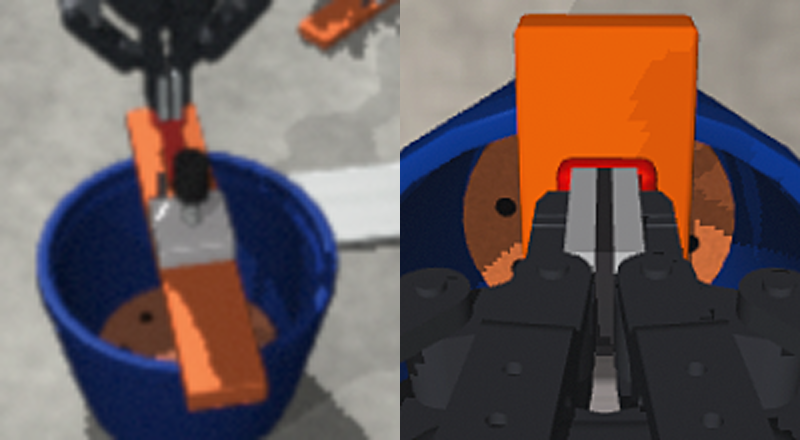

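The wrist crop shows the lever end at (605,170) under the fingers, still creeping outward, so it is not at its stop yet. I check for bar motion in the side view, then keep pressing.

Request:
drive_tool(
  series=[-1,0,0,1,0,0,0,-1,0,0,1,0,0,0,-1,0,0,0,0,0,0],
)

```text
t: 24.58
eef_pos: [0.5057, -0.0524, 0.1607]
tool_rot: [-0.0, 0.701, 0.713, -0.0]
contact_force: [-0.5, 1.0, 0.1]
gripper_width: 0.001
```

```bash
python3 f.py; sed -i 's/^for u in.*/for u in ():/; s/^a=xs.*/u0=335/; s/^print(.end.*//' br.py; python3 br.py .136
```

```text
F [-0.26  0.73  1.02] sd [0.28 0.77 0.63] p [ 0.5056 -0.0526  0.1608] t 24.82 tau [ 3.400e-01 -3.874e+01  4.930e+00 -2.231e+01  1.900e-01 -2.000e-02
  0.000e+00]
((316.5500183105469, 299.1500244140625), (28.460494995117188, 7.273237705230713), 71.56504821777344)
[([311, 286], [0.4872, -0.1698]), ([320, 299], [0.5012, -0.2112]), ([323, 312], [0.5017, -0.2483]), ([317, 312], [0.4889, -0.2462])]
```

Run:
```python
from h import *
c=cam('wrist');K=c['camera_matrix'];Rm=cv2.Rodrigues(np.array(c['rvec'],float))[0];t=np.array(c['tvec'],float).ravel();C=-Rm.T@t;print('cam',C.round(3))
def fr(u,v):
    x=(u-K[0,2])/K[0,0];y=(v-K[1,2])/K[1,1];r=np.hypot(x,y);d=np.array([np.sin(r)*x/r,np.sin(r)*y/r,np.cos(r)]);return Rm.T@d
hsv=cv2.cvtColor(c['pixels'],cv2.COLOR_BGR2HSV)
red=cv2.inRange(hsv,(0,180,80),(4,255,255))|cv2.inRange(hsv,(172,180,80),(180,255,255));red[:230]=0;red[400:]=0;red[:,:250]=0;red[:,400:]=0
ys,xs=np.nonzero(red);print('red',xs.min(),xs.max(),ys.min(),ys.max(),len(xs))
for z in(.136,.14,.145,.15,.16,.17,.18):
    d=fr(xs.mean(),ys.min());P=C+d*(z-C[2])/d[2];L,Rr=[C+fr(u,ys.mean())*(z-C[2])/fr(u,ys.mean())[2] for u in(xs.min(),xs.max())];print(z,P.round(4),'width',(Rr-L).round(4))
m=cv2.inRange(hsv,(5,170,90),(16,255,255));m[:,:250]=0;m[:,400:]=0
yy,xx=np.nonzero(m);print('orange top row',yy.min());
for v in range(yy.min(),yy.min()+10,3):
    q=xx[yy==v];d=fr(322,v);print(v,q.min(),q.max(),(C+d*(.136-C[2])/d[2]).round(4))
```

```text
cam [0.505 0.021 0.303]
red 277 347 243 295 393
0.136 [ 0.5073 -0.0344  0.136 ] width [0.0346 0.0007 0.    ]
0.14 [ 0.5072 -0.0331  0.14  ] width [0.0338 0.0006 0.    ]
0.145 [ 0.5072 -0.0314  0.145 ] width [0.0327 0.0006 0.    ]
0.15 [ 0.5071 -0.0297  0.15  ] width [0.0317 0.0006 0.    ]
0.16 [ 0.507  -0.0264  0.16  ] width [0.0296 0.0006 0.    ]
0.17 [ 0.5069 -0.0231  0.17  ] width [0.0275 0.0005 0.    ]
0.18 [ 0.5068 -0.0198  0.18  ] width [0.0255 0.0005 0.    ]
orange top row 208
208 283 362 [ 0.5063 -0.0175  0.136 ]
211 280 366 [ 0.5063 -0.0189  0.136 ]
214 279 367 [ 0.5064 -0.0203  0.136 ]
217 277 368 [ 0.5064 -0.0217  0.136 ]
```

Request:
drive_tool(
  series=[-1,0,0,1,0,0,0,-1,0,0,1,0,0,0,-1,0,0,0,0,0,0],
)

```text
t: 25.35
eef_pos: [0.5057, -0.0524, 0.1587]
tool_rot: [-0.0, 0.701, 0.713, 0.0]
contact_force: [-0.1, 0.0, 1.7]
gripper_width: 0.001
```

```bash
python3 f.py
cat > lv.py <<'E'
from h import *
c=cam('wrist');K=c['camera_matrix'];Rm=cv2.Rodrigues(np.array(c['rvec'],float))[0];t=np.array(c['tvec'],float).ravel();C=-Rm.T@t
def fr(u,v):
    x=(u-K[0,2])/K[0,0];y=(v-K[1,2])/K[1,1];r=np.hypot(x,y);d=np.array([np.sin(r)*x/r,np.sin(r)*y/r,np.cos(r)]);return Rm.T@d
def wz(u,v,z):
    d=fr(u,v);return C+d*(z-C[2])/d[2]
def pj(p):
    q=Rm@(np.array(p)-C);r=np.arctan2(np.hypot(q[0],q[1]),q[2]);a=q[:2]/np.hypot(q[0],q[1]);return np.array([K[0,2]+K[0,0]*r*a[0],K[1,2]+K[1,1]*r*a[1]])
hsv=cv2.cvtColor(c['pixels'],cv2.COLOR_BGR2HSV)
red=cv2.inRange(hsv,(0,200,120),(3,255,255))|cv2.inRange(hsv,(174,200,120),(180,255,255));red[:60]=0;red[400:]=0;red[:,:292]=0;red[:,:]*=1;red[:,355:]=0
red=cv2.morphologyEx(red,cv2.MORPH_OPEN,np.ones((2,2)))
n,l,st,ct=cv2.connectedComponentsWithStats(red);i=1+np.argmax(st[1:,4]);x,y,w,h,a=st[i];print('red box',x,y,w,h,a)
for z in(.14,.15,.16,.17,.185):
    print(z,'outer edge y',wz(x+w/2,y,z)[1].round(4),'width',abs(wz(x+w,y+3,z)-wz(x,y+3,z))[0].round(4))
o=bot.get_obs()['eef_pos'];print('tip px',pj(o-[0,0,.022]),'tcp',pj(o))
E
python3 lv.py
```

```text
F [0.24 0.4  0.83] sd [0.66 0.34 0.52] p [ 0.5056 -0.0527  0.1587] t 25.6 tau [ 2.000e-01 -3.896e+01  4.830e+00 -2.229e+01  1.200e-01 -1.000e-02
  0.000e+00]
red box 300 280 49 16 381
0.14 outer edge y -0.0509 width 0.0233
0.15 outer edge y -0.0464 width 0.0218
0.16 outer edge y -0.0419 width 0.0204
0.17 outer edge y -0.0375 width 0.0189
0.185 outer edge y -0.0308 width 0.0167
tip px [319.33217708 280.58776049] tcp [319.07290752 301.53677913]
```

The head's apparent width puts it at z of about 0.149 ± 0.003 and it is still following the finger, so I continue to the stop.

Request:
drive_tool(
  series=[-1,0,0,1,0,0,0,-1,0,0,1,0,0,0,-1,0,0,0,0,0,0],
)

```text
t: 26.02
eef_pos: [0.5057, -0.0524, 0.1567]
tool_rot: [-0.0, 0.701, 0.713, -0.0]
contact_force: [-0.5, -0.6, 2.3]
gripper_width: 0.001
```

```bash
python3 f.py; python3 lv.py
```

```text
F [-0.2   0.05  0.38] sd [0.67 0.33 0.44] p [ 0.5056 -0.0526  0.1567] t 26.27 tau [  0.13 -39.21   4.81 -22.29   0.08   0.     0.  ]
red box 300 280 49 16 386
0.14 outer edge y -0.0499 width 0.023
0.15 outer edge y -0.0454 width 0.0215
0.16 outer edge y -0.041 width 0.0201
0.17 outer edge y -0.0365 width 0.0186
0.185 outer edge y -0.0298 width 0.0165
tip px [319.33935421 280.58116402] tcp [319.07908569 301.52770142]
```

Run:
```python
from h import *
s=cam('side');c=cam('top')
for n,p in(('flat',(.505,-.05,.15)),('open',(.505,-.065,.185)),('tipnom',(.5057,-.0526,.1347)),('hinge',(.505,-.1,.146)),('knobtop',(.505,-.134,.201)),('barend',(.505,-.02,.136)),('tcp',(.5057,-.0526,.1567))):print(n,proj(s,p).round(1),proj(c,p).round(1))
im=s['pixels'];hsv=cv2.cvtColor(im,cv2.COLOR_BGR2HSV);red=(cv2.inRange(hsv,(0,150,50),(3,255,255))|cv2.inRange(hsv,(172,150,50),(180,255,255)));red[:225]=0;red[290:]=0;red[:,:300]=0;red[:,330:]=0
ys,xs=np.nonzero(red);print('red side',xs.min(),xs.max(),ys.min(),ys.max(),len(xs))
cv2.imwrite('pics/x8.png',cv2.resize(im[210:290,280:360],(800,800)[:1]*1+(600,) if 0 else (600,600),interpolation=2))
```

```text
flat [310.8 245.3] [344.3 234.1]
open [311.5 238.8] [351.5 231.8]
tipnom [311.3 250.5] [345.2 234.7]
hinge [313.9 260.7] [366. 234.]
knobtop [316. 254.] [383.2 230.3]
barend [309.1 241.3] [331.1 235.1]
tcp [311.2 244. ] [345.5 233.3]
red side 308 315 245 259 46
```

View pics/x8.png

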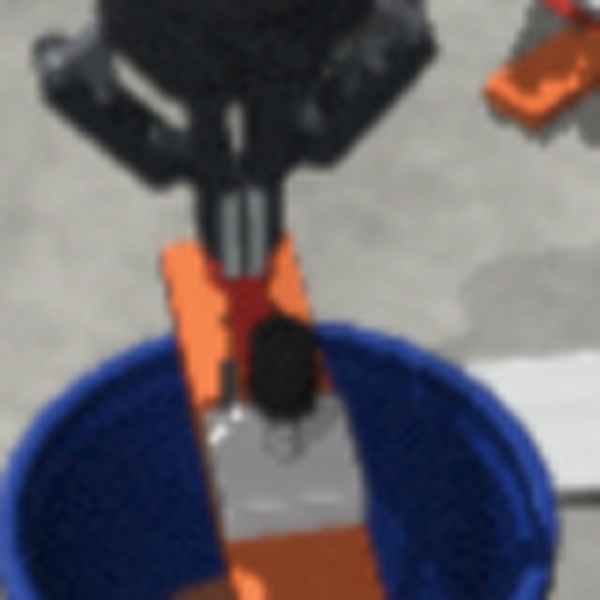

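The side crop shows the fingertip at about px (312,247) on the red lever, whose outer end matches the flat prediction of (311,245). It is almost flat, so I press on for the stop.

Request:
drive_tool(
  series=[-1,0,0,1,0,0,0,-1,0,0,1,0,0,0,-1,0,0,0,0,0,0],
)

```text
t: 26.8
eef_pos: [0.5057, -0.0524, 0.1547]
tool_rot: [-0.0, 0.701, 0.713, -0.0]
contact_force: [0.0, 0.4, 0.3]
gripper_width: -0.002
```

```bash
python3 f.py; python3 lv.py|head -3
```

```text
F [-0.22  0.15  0.39] sd [0.58 0.35 0.38] p [ 0.5056 -0.0526  0.1547] t 27.05 tau [ 1.800e-01 -3.931e+01  4.880e+00 -2.222e+01  9.000e-02 -3.000e-02
  0.000e+00]
red box 300 280 49 16 385
0.14 outer edge y -0.049 width 0.0227
0.15 outer edge y -0.0445 width 0.0212
```

Request:
drive_tool(
  series=[-1,0,0,1,0,0,0,-1,0,0,1,0,0,0,-1,0,0,0,0,0,0],
)

```text
t: 27.48
eef_pos: [0.5057, -0.0524, 0.1527]
tool_rot: [-0.0, 0.701, 0.713, -0.0]
contact_force: [-0.1, 0.7, 0.6]
gripper_width: 0.002
```

```bash
python3 f.py; python3 lv.py|head -3
```

```text
F [0.33 0.15 0.56] sd [0.56 0.4  0.43] p [ 0.5057 -0.0526  0.1527] t 27.73 tau [ 1.300e-01 -3.949e+01  4.880e+00 -2.213e+01  8.000e-02 -1.000e-02
  0.000e+00]
red box 300 280 49 16 388
0.14 outer edge y -0.0481 width 0.0224
0.15 outer edge y -0.0437 width 0.0209
```

```bash
cat > asc.py <<'E'
from h import *
import sys
n,u0,u1,v0,v1,st=sys.argv[1],*map(int,sys.argv[2:7])
c=cam(n);h=cv2.cvtColor(c['pixels'],cv2.COLOR_BGR2HSV)
def ch(p):
    H,S,V=map(int,p)
    if V<60:return '#'
    if S<60:return '.' if V>150 else '-'
    if H<=3 or H>172:return 'R'
    if H<=18:return 'o' if S>150 else 'p'
    if 100<=H<=135:return 'b'
    return '?'
for v in range(v0,v1,st):print(v,''.join(ch(h[v,u]) for u in range(u0,u1,max(1,st-1))))
E
python3 asc.py wrist 270 375 200 330 3; python3 asc.py side 290 335 225 275 1
```

```text
200 .....................................--..----........
203 ...........................................---.......
206 ...........................................----......
209 ..........................................------.....
212 .....poooooooooooooooooooooooooooooooooooooooooop....
215 ....oooooooooooooooooooooooooooooooooooooooooooooo...
218 ...poooooooooooooooooooooooooooooooooooooooooooooo-..
221 ..poooooooooooooooooooooooooooooooooooooooooooooooo-.
224 ..poooooooooooooooooooooooooooooooooooooooooooooooo-.
227 ..poooooooooooooooooooooooooooooooooooooooooooooooo-.
230 ..-oooooooooooooooooooooooooooooooooooooooooooooooo-.
233 ..-oooooooooooooooooooooooooooooooooooooooooooooooo-.
236 ..-oooooooooooooooooooooooooooooooooooooooooooooooo-.
239 ..-oooooooooooooooooooooooooooooooooooooooooooooooo..
242 ..-oooooooooooooooooooooooooooooooooooooooooooooooo..
245 .-boooooooooooooooooooooooooooooooooooooooooooooooo..
248 bbboooooooooooooooooooooooooooooooooooooooooooooooo..
251 bbboooooooooooooooooooooooooooooooooooooooooooooooob-
254 bbboooooooooooooooooooooooooooooooooooooooooooooooob
[... 3251 characters left out ...]

261 bbbbbbbbbbbbbb?oooop--p#########po?bbbbbbbbbb
262 bbbb#bbbbbbbbbbpooop#po#########pp-bbbbbbbbbb
263 bb##bbbbbbbbbbbRoooR--pp########----bbbbbbbbb
264 b##bbbbbbbbbbbb?opp..----#######----bbbbbbb##
265 ##bbbbbbbbbbbbb?p-....----####------bbbbbb#bb
266 #bbbbbbbbbbbbbbbp-...----------------bbbbbb##
267 bbbbb#bbbbbbbbbbR-..-----------------bbbbb#bb
268 bb###bbbbbbbbbbbR--------------------bbbbbbb#
269 #####bbbbbbbbbbb#---------------------bbbbb#b
270 #######bbbbbbbbbbp--------------------bbbbbbb
271 ##########bbbbbbb---------------------bbbbb#b
272 #########bbbbbbbb---------------------bbbbbb#
273 ######b##bbbbbbbb----------------------bbbbbb
274 ##########bbbbbbb?---------------------bbbb##
```

The numbers fit a shut fingertip that reaches less far past the TCP than nominal: the first contact force came at TCP z of about 0.172. The lever is therefore still on its way, and I continue.

Request:
drive_tool(
  series=[-1,0,0,1,0,0,0,-1,0,0,1,0,0,0,-1,0,0,1,0,0,0,-1,0,0,0,0,0,0],
)

```text
t: 28.38
eef_pos: [0.5059, -0.0525, 0.1508]
tool_rot: [-0.0, 0.701, 0.713, 0.0]
contact_force: [-4.1, 0.8, 11.8]
gripper_width: 0.002
```

```bash
python3 f.py; python3 lv.py|head -3
python3 - <<'E'
import sys;sys.argv=['x']
exec(open('lv.py').read().split("hsv=")[0])
s=cam('side');tz=bot.get_obs()['eef_pos']
for a in(.003,.005,.008,.011):
    # z on wrist ray at y=tz+a ; side ray at y=tz-a
    d=fr(322,283);z1=(C+d*(tz[1]+a-C[1])/d[1])[2]; o,e=ray(s,312,247.5);z2=(o+e*(tz[1]-a-o[1])/e[1])[2];print(a,z1-tz[2],z2-tz[2])
E
```

```text
F [-4.2   1.26 12.23] sd [0.31 0.26 0.54] p [ 0.5059 -0.0525  0.1508] t 28.62 tau [ 2.300e-01 -3.467e+01  4.350e+00 -2.062e+01  4.000e-02 -1.350e+00
  1.000e-02]
red box 299 280 49 16 382
0.14 outer edge y -0.0471 width 0.0221
0.15 outer edge y -0.0426 width 0.0207
0.003 -0.012685322458699466 -0.003527813266314017
0.005 -0.008292127466807908 -0.0016134936246975373
0.008 -0.0017023349789705433 0.0012579858377270714
0.011 0.0048874575088668215 0.004129465300151791
```

The force jumped to 12 N within a millimetre, so this is a hard stop and the lever is at its end. I rise clear and check by numbers, since my picture views are used up.

Request:
drive_tool(
  series=[-1,0,0,-5,0,0,0,-1,0,0,-15,0,0,0,-1,0,0,-25,0,0,0,-1,0,0,-25,0,0,0,-1,0,0,-25,0,0,0,-1,0,0,-15,0,0,0,-1,-30,0,0,0,0,0,-1,-30,0,0,0,0,0,-1,-17,0,0,0,0,0,-1,0,0,0,0,0,0,-1,0,0,0,0,0,0],
)

```text
t: 30.15
eef_pos: [0.507, -0.1285, 0.2597]
tool_rot: [-0.0, 0.7, 0.714, 0.0]
contact_force: [0.1, -0.4, 0.7]
gripper_width: -0.004
```

```bash
python3 st.py; python3 lv.py; python3 asc.py wrist 200 440 60 300 5;python3 asc.py side 290 335 235 275 1
```

```text
t 30.15 p [ 0.507  -0.1285  0.2597] x [-0.019  1.     0.   ] y [ 1.     0.019 -0.   ] yang 1.08 F [ 0.14 -0.38  0.65] g -0.004 q [-0.34  0.21  0.55  1.91 -0.13  1.05  0.28]
red box 308 110 32 85 1874
0.14 outer edge y -0.0451 width 0.0222
0.15 outer edge y -0.0454 width 0.0213
0.16 outer edge y -0.0458 width 0.0205
0.17 outer edge y -0.0462 width 0.0196
0.185 outer edge y -0.0468 width 0.0183
tip px [319.51297085 280.22573313] tcp [319.25766444 301.10757929]
60 ............................................................
65 ............................................................
70 ............................................................
75 ...............................................-............
80 .......................oooooooooooooooo........-............
85 .......................oooooooooooooooo........-............
90 .......................oooooooooooooooo.....................
95 .......................oooooooooooooooo.........-...........
100 .......................oooooooooooooooo..........-..........
105 .......................oooooooooooooooo...........--....
[... 3774 characters left out ...]

261 bbbbb#bbbbbbbb?oooop-pop########ooRbbbbbbbbbb
262 bbbb#bbbbbbbbbboooop-pop########pp.-bbbbbbbbb
263 bb##bbbbbbbbbbbRooop-ppp#######-...-bbbb#bbbb
264 b##bbbbbbbbbbbbRopp.....-######-....-bbbbb#b#
265 #bbbbbbbbbbbbbb?p........--###-.....-bbbbb#b#
266 #bbbbbbbbbbbbbb?p.........----......-bbbbbbb#
267 bbbb#bbbbbbbbbbbp.........----.......bbbbbbbb
268 bb####bbbbbbbbbbR.........----.......-bbbbbb#
269 ######bbbbbbbbbb?-........----.......-bbbbbbb
270 #######bbbbbbbbbb-.........---.......-b#bb#b#
271 #########bbbbbbbbp.........---........-bbbbb#
272 ##########bbbbbbbR-........----.......-bbbbbb
273 ##########bbbbbbb--.........-----.....-bbbbb#
274 #######b##bbbbbbb?-........-------....-bbbbbb
```

```bash
python3 - <<'E'
import sys;sys.argv=['x']
exec(open('lv.py').read().split("hsv=")[0])
s=cam('side')
for v in(244,244.5,245):
    o,e=ray(s,312,v);k=(-.0452-o[1])/e[1];print('head top z',v,(o+e*k).round(4))
for v in(241.5,242.5):
    o,e=ray(s,308,v);k=(-.0205-o[1])/e[1];print('bar end z',v,(o+e*k).round(4))
print('bar end', [wz(322,v,.136).round(4).tolist() for v in(77,80)],'bar edges',wz(292,130,.136).round(4),wz(355,130,.136).round(4))
print('bar row285 edges',wz(296,285,.136).round(4),wz(351,285,.136).round(4))
print('block edges y',wz(322,207,.15).round(4),wz(322,268,.15).round(4),'rim L/R',wz(212,210,.12).round(4),wz(430,210,.12).round(4))
print('knob top ctr z.2',wz(322,257,.2).round(4), 'knob proj', pj((.5045,-.134,.201)))
E
python3 m.py | grep -A1 pot
```

```text
head top z 244 [ 0.5087 -0.0452  0.1493]
head top z 244.5 [ 0.5087 -0.0452  0.1477]
head top z 245 [ 0.5087 -0.0452  0.146 ]
bar end z 241.5 [ 0.5021 -0.0205  0.1362]
bar end z 242.5 [ 0.502  -0.0205  0.1328]
bar end [[0.5065, -0.0211, 0.136], [0.5066, -0.0233, 0.136]] bar edges [ 0.4861 -0.0594  0.136 ] [ 0.5306 -0.0585  0.136 ]
bar row285 edges [ 0.4891 -0.1782  0.136 ] [ 0.5323 -0.1774  0.136 ]
block edges y [ 0.5082 -0.112   0.15  ] [ 0.5091 -0.1576  0.15  ] rim L/R [ 0.4204 -0.1223  0.12  ] [ 0.5949 -0.1191  0.12  ]
knob top ctr z.2 [ 0.5085 -0.1303  0.2   ] knob proj [314.95798585 263.47225494]
pot ((356.69573974609375, 212.2608184814453), (9.929179191589355, 33.32562255859375), 46.4492073059082)
[ 0.56047062 -0.0812866   0.12      ] diam [0.02304769 0.0773557 ]
```

The checks agree. The lever head's top is at z of about 0.148 (flat is 0.150), and the bar end's top is at about 0.136, so the bar is level. The bar centre is at x = 0.508 against 0.508 for the rim in the wrist view, and the hand is clear. Handing in.

```bash
python3 -c "
from station import bot
print(bot.get_obs()['t']);print(bot.hand_in())"
```

```text
30.5
the job is handed in; nothing more can be done
None
```

The job is handed in at 30.5 s: the largest orange gauge stands across the middle of the blue pot's rim, its foot on the drain plate and the red lever pressed flat. I handed in with the hand clear of everything.

- **Placing:** the bar sits level on the rim, with its top at z ≈ 0.136 m. The views put its centre about 2–3 mm or less from the middle of the pot.
- **Foot:** I felt the plate at about 91 mm depth, the same as the depth estimated beforehand from the camera images. Hand force at contact was about 4.5 N, so about 3.7 N on the foot after slide friction and probe weight, well under 10 N.
- **Lever:** it came to a hard stop at 12 N. Its end then measured z ≈ 0.148 m, where flat is 0.150 m.

**What disagreed or was not checked:**
- The shut fingertips reached less far past the tool point than the stated 22 mm, so the lever press took more travel than planned.
- The lever's own resistance hardly showed above the force noise.
- I did not re-measure the foot's contact after releasing the knob. I relied on the slide's friction to hold it.
- The last automatic re-check of the pot's position failed because the arm blocked the top view. I relied on the wrist view instead.
- I did not re-measure the other objects at the end.

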